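# Nip up the field-lens retaining ring of a microscope illuminator with a pin spanner

## Robot

A 6-joint arm with a two-finger parallel gripper is mounted at the origin on the work surface. World frame = base frame: x ahead of the robot, y to its left, z up, the work surface at z = 0. Lengths are in mm, angles in degrees, forces in N, time in s.
With the tool pointing down it reaches from about 350 to 975 mm from the base axis. Payload 4.9 kg.
Tool frame: the origin (TCP) lies at the very end of the fingers, on their centre line; the grasp point (between the pads) lies 19 mm behind it; z points along the fingers, y is the line along which they close (so a half turn about z gives the same grasp; the last joint's range is limited). The gripper opens to 85 mm and grips with 20 to 120 N. Pads are 22 mm wide; open, the fingers measure 114 mm over their backs; the gripper's body (76 mm by 85 mm) begins 54 mm behind the grasp point. The pads swing forward as they close: fully open they stand 13 mm farther back than shut.
Start: joints at [66.349, 3.019, 92.412, -0, 84.569, -6.818], TCP at [180.984, 598.202, 231.304] pointing down, gripper open.
Joint ranges: [-172.51, 172.51], [-57.92, 126.97], [3.15, 148.05], [-58.71, 238.71], [5.1, 150.11], [-179.66, 179.66]. Speed limits (degrees/s): [147.25, 147.25, 180, 180, 180, 180].

## Interface

Orientations are given as a 3x3 rotation matrix whose columns are the frame's x, y, z axes.
In Python, from rig import read_state, vision, workorder gives the robot as it stands. The module is installed in compiled form; this text tells all that it offers.
- The arm moves only by the shell command python3 -m pendant 'ROWS' [FORCE]. ROWS is JSON, one flat list of numbers, 7 for each row, row after row: the opening, from -1 (shut) to 1 (fully open), then the shift along the world's x, y, z in m, then the turn, a rotation vector about the world's x, y, z in rad. A call has 1 to 8 rows; each row shifts and turns the commanded pose from where the row before left it; what a row does not reach is not made up. A row lasts 1/12 s, in which the tool goes at most 41.7 mm and 7.16 degrees, less where a joint would pass 70% of its speed; a pose out of reach is approached as far as the arm can. A call with a gripper value outside its range is refused whole. The fingers move at their own pace and stop on an object; FORCE is the grip in N (left out, the last holds). Time passes only in rows, so rows that do not move let the fingers close. It gives the time, the measured TCP pose, the force, the opening and the grip force at its end, in the units of the state.
- read_state(): the state, without advancing time (a new reading comes with each control period).
- vision.get_image(name): name is "scene" or "top" or "wrist"; returns a dict with "pixels" (400x640x3 uint8, red, green, blue), "depth" (400x640 float32, mm along the optical axis (not along the pixel's ray), 0 where there is no reading), "intrinsics" (3x3 intrinsics, pixels), "k1" (the pictures are not rectified: a ray, as slopes to the right and down, at radius r is drawn at 1 + k1 r^2 times it, then the intrinsics apply), "rvec" (rotation vector, rad) and "tvec" (3), from world to camera coordinates, as OpenCV has them. Camera axes: x right, y down, z forward; pixel columns grow to the right and rows downward; lengths in mm; the calibration is good to about 2 mm. A picture is of the moment at which its call begins.
- workorder.sign_off(): hands the job in; it is judged then, once.
The state is a dict: "time": time; "joint_pos": joint angles; "dq": joint speeds; "joint_efforts": joint torques, N m; "eef_pos": TCP position; "tool_rot": TCP orientation; "force": force on the tool from outside, world axes, zero at the start; "moment": the same for the moment, N m; "opening": opening from 0.0 (shut) to 1.0 (fully open); "gripper_force": force on a finger pad.
Only numpy, scipy, OpenCV 4.12 (cv2) and the standard library are available. Lean on these libraries where they do the work, as an engineer would, in place of code of your own. Each camera call takes 0.05 s, during which the arm holds its last target. There are 200 camera calls.

## Task

The retaining ring over the field lens of the microscope illuminator is only started in its thread. Take the red-handled two-pin spanner out of its wooden stand, find the ring's two holes with the pins, and turn the ring clockwise until it beds down on the lens and is nipped up: firm, not forced, pressing only lightly and keeping off the glass. Then stand the spanner back in its stand, pins in the holes, and leave the other things as they are.

Things in the scene. Friction and masses are not known exactly. Their poses are not given: they have to be found in the camera images.
- illuminator: Microscope illuminator, fixed to the bench: grey square foot 104 x 104 x 10 mm, upright black barrel 72 mm wide (78 mm at the knurled iris ring; a thin iris lever stands 55 mm out on the -x side). In its open top, a recess 54 mm wide, lie the aluminium retaining ring and the lens. Origin: centre of the foot's underside, on the barrel's axis; z up, x and y along the foot's edges.
- rim (a point): Centre of the barrel's rim, 60 mm above the bench, 5 mm above the ring's face. Where the ring's holes stand is not measured, each thread starts elsewhere: at the start the line through both holes is turned counter-clockwise from the illuminator's y axis by anything from -0.3 to 1.3 rad. Find them by sliding the pins round on the ring under a light push, or by looking.
- ring_face (a point): Point on the barrel's axis at the height of the retaining ring's upper face, 55 mm above the bench; axes as the illuminator's (not turning). Ring: 52 mm outside, 29 mm bore, 5 mm thick, two round holes 5.6 mm wide, facing each other across the bore, 20 mm from the axis; a solid floor lies 7 mm below the ring's face. A push under 6 N does not drag the ring round.
- tightness (a joint): How far, in rad, the ring has been turned clockwise (from above) after meeting the lens, against the cushion under it. The ring first runs 0.5 to 0.9 rad (not measured) at about 0.1 N m with tightness at 0; on the lens it resists 0.18 N m and 0.15 N m more per 0.1 rad. Let go, it stays, or springs back to about 0.12. Nipped up is 0.03 to 0.20, best 0.1: a rise of about 0.2 N m over the free run.
- lens: Glass field lens inside the ring's bore, 28 mm wide, its crown 2 mm below the ring's face. Not to be touched. Origin on the barrel's axis at the bench's level.
- spanner: Two-pin spanner, 92 mm tall, about 0.2 kg, upright in its stand. Two 4 mm steel pins with round ends, 12.5 mm long, point down, 20 mm either side along its y axis; above them a dark crossbar 18 x 51 x 10 mm, a shank, and from z 38.5 to 92.5 mm a red flat handle, 18 mm (x) by 28 mm (y). Origin: midway between the pin tips, z up the handle. Half a turn changes nothing.
- pin_tips (a point): Point midway between the two pin tips of the spanner (the same as its origin).
- spanner_grip (a point): Point on the spanner's axis in the handle, 66 mm above the pin tips, where to grip it; close the fingers along the spanner's x axis (18 mm) or y axis (28 mm).
- stand: Fixed wooden tool stand 70 (x) x 100 (y) x 30 mm, with two round holes 10 mm wide and 16 mm deep in its top, 20 mm either side of its centre along its y axis. The spanner stands with its pins in these holes and its crossbar flat on the top. Origin: centre of the underside.
- stand_seat (a point): Centre of the stand's top face, 30 mm up, midway between the two holes; when the spanner is home its pin tips are 12.5 mm below this point.
- eyepiece: Bystander: black microscope eyepiece standing upright, 33 mm wide, 50 mm tall; origin at its foot.
- objective: Bystander: chromed objective standing upright, 24 mm wide, 42 mm tall; origin at its foot.
- spare_ring: Bystander: loose plain aluminium spacer ring lying flat, 51 mm wide, 6 mm thick; origin at its underside.
- slide_box: Bystander: blue slide box 80 x 35 x 30 mm; origin at its underside.
- dropper: Bystander: small amber dropper bottle, 32 mm wide, 75 mm tall; origin at its foot.
- wash_bottle: Bystander: white plastic bottle with red cap, 64 mm wide, 160 mm tall; origin at its foot.
- screwdriver: Bystander: screwdriver lying on the bench, 150 mm long; origin at its underside.
Things that resemble listed ones, but are neither listed nor needed, are in the scene too. Of the things shaped like the stand, the wooden one is meant.

How it is judged:
By the outcome, as a careful person would: the job done as asked, in the order asked, and still so for the second after the job is handed in, with the robot touching nothing.
It also fails if it takes over 72 s, if anything falls off the work surface, if the arm or the gripper's body presses on something with over 40 N, if the wrist force passes 120 N, or if a joint passes its speed limit or range.

## Working session

There is one attempt and no reset: what is moved stays moved. The work goes in short steps, Python scripts to look and compute and a shell command to move; the robot and the scene stay as the last step left them, time stands still between calls to the robot, and variables do not carry over. Pictures are saved under pics/ and viewed, at most 10 in all, crops included, and the job is handed in when it is done.

```bash
mkdir -p pics; cat > h.py <<'E'
import numpy as np, cv2, json
from rig import read_state, vision
def snap(n):
    im=vision.get_image(n); np.save(f'{n}.npy',im,allow_pickle=True); return im
def load(n): return np.load(f'{n}.npy',allow_pickle=True).item()
def save(im,f,box=None,s=1):
    p=im['pixels'][:,:,::-1]
    if box: p=p[box[1]:box[3],box[0]:box[2]]
    cv2.imwrite('pics/'+f,cv2.resize(p,None,fx=s,fy=s,interpolation=cv2.INTER_CUBIC))
def ray(im,u,v):
    K=np.array(im['intrinsics']);q=np.array([(u-K[0,2])/K[0,0],(v-K[1,2])/K[1,1]]);p=q.copy()
    for _ in range(20): p=q/(1+im['k1']*(p@p))
    R=cv2.Rodrigues(np.array(im['rvec'],float))[0];t=np.array(im['tvec'],float).ravel()
    return -R.T@t, R.T@np.array([p[0],p[1],1.])
def atz(im,u,v,z):
    o,d=ray(im,u,v); return o+d*(z-o[2])/d[2]
def dep(im,u,v):
    o,d=ray(im,u,v); return o+d*im['depth'][int(round(v)),int(round(u))]
E
python3 - <<'E'
from h import *
for n in('top','scene'):
    im=snap(n);save(im,n+'0.png');print(n,-cv2.Rodrigues(np.array(im['rvec'],float))[0].T@np.array(im['tvec']).ravel(),im['intrinsics'],im['k1'])
s=read_state();print(s)
E
```

```text
top [ 395.66283725  -25.28092674 1219.2345129 ] [[383.80401343   0.         316.34232511]
 [  0.         383.80401343 205.8495904 ]
 [  0.           0.           1.        ]] -0.04218264674576647
scene [1193.15724337 -192.029553    917.97678578] [[387.41099607   0.         319.91148025]
 [  0.         387.41099607 199.32323097]
 [  0.           0.           1.        ]] 0.0036094683707892355
{'time': 0.1, 'joint_pos': array([ 6.63471975e+01,  3.05542145e+00,  9.24843300e+01,  1.10253368e-03,
        8.45676954e+01, -6.81834122e+00]), 'dq': array([-0.06321346, -0.06945155, -0.15135629, -0.04584176,  0.00370431,
        0.08978805]), 'joint_efforts': array([ 1.24311155e-04, -3.94902384e+01, -3.71363533e+01, -1.30043154e-04,
        3.88435597e-03, -2.21786468e-05]), 'eef_pos': array([180.77496783, 597.70188596, 230.16380339]), 'tool_rot': array([[-9.57144856e-01,  2.89608582e-01, -7.69905483e-04],
       [ 2.89609505e-01,  9.57143359e-01, -1.71007793e-03],
       [ 2.41656676e-04, -1.85976424e-03, -9.99998241e-01]]), 'force': array([ 0.41686887, -0.5653237 ,  0.52371437]), 'moment': array([-0.03712591,  0.02260787,  0.00243663]), 'gripper_force': 0.0, 'opening': 0.9996035263859022}
```

View pics/top0.png

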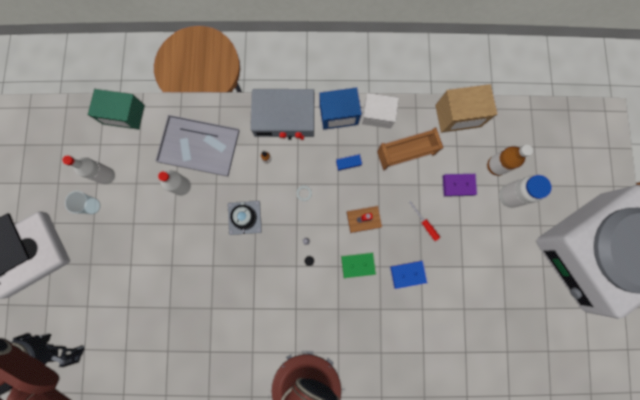

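View pics/scene0.png

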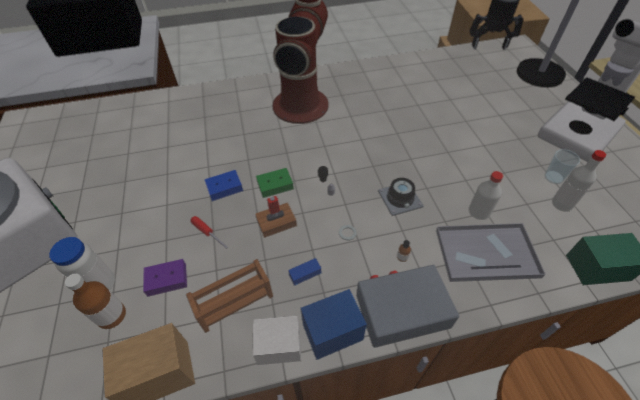

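Shaped like the stand: wooden (364,219), green (358,265), blue (408,274), purple (459,185) in the top view. The wooden one carries the red-handled spanner, so it fits. The illuminator is at (244,217). I'll enlarge both to confirm.

```bash
python3 - <<'E'
from h import *
im=load('top')
a=im['pixels'][195:240,222:272,::-1];b=im['pixels'][197:242,338:388,::-1]
cv2.imwrite('pics/c1.png',cv2.resize(np.hstack([a,b]),None,fx=8,fy=8,interpolation=cv2.INTER_CUBIC))
for u,v,z in((364,219,30),(244,217,60)): print(atz(im,u,v,z))
print(im['rvec'])
E
```

```text
[ 519.68557317 -177.89137882   30.        ]
[520.87101102 190.66631101  60.        ]
[ 2.15681561 -2.14672058  0.15209471]
```

View pics/c1.png

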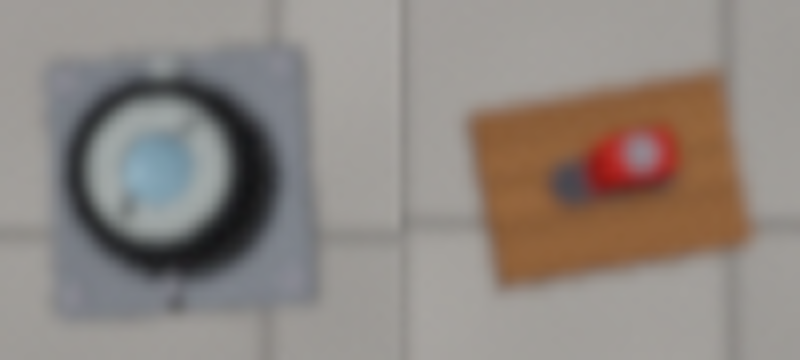

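The crop confirms it: left, the illuminator with ring holes at about crop (192,125) and (127,207); right, the wooden stand with the red spanner.

```bash
python3 - <<'E'
from h import *
im=load('top')
f=lambda x,y,z,o=(222,195):atz(im,o[0]+x/8-.5,o[1]+y/8-.5,z)[:2]
foot=np.array([f(*p,10) for p in((48,62),(297,45),(318,297),(62,318))])
st=np.array([f(x-400,y,30,(338,197)) for x,y in((470,110),(720,70),(748,240),(500,287))])
for P in(foot,st):
    print(P.mean(0),cv2.minAreaRect(P.astype(np.float32)))
h=[f(192,125,55),f(127,207,55)];print(h,np.mean(h,0),np.degrees(np.arctan2(*(h[1]-h[0])[::-1])))
w=vision.get_image('wrist');s=read_state()
o,d=ray(w,320,200);print('cam in tool',s['tool_rot'].T@(o-s['eef_pos']),s['tool_rot'].T@d,w['intrinsics'][0])
E
python3 -m pendant '[1,0.022,-0.034,0,0,0,0,1,0.022,-0.034,0,0,0,0,1,0.022,-0.034,0,0,0,0,1,0.022,-0.034,0,0,0,0,1,0.022,-0.034,0,0,0,0,1,0.022,-0.034,0,0,0,0,1,0.022,-0.034,0,0,0,0,1,0.022,-0.034,0,0,0,0]'
```

```text
[526.3544806  199.54329174] ((526.7377319335938, 199.14224243164062), (102.57098388671875, 101.2685546875), 5.138091564178467)
[ 521.09060192 -177.00188956] ((520.4909057617188, -177.3635711669922), (70.0119857788086, 99.71110534667969), 9.410481452941895)
[array([542.58571592, 187.63173676]), array([510.95469527, 211.5417938 ])] [526.7702056  199.58676528] 142.91417120971033
cam in tool [  80.43700692    0.43974678 -142.77482964] [-0.29674762  0.00336868  0.95505846] [354.77833946   0.         318.86509704]
time: 0.82
eef_pos: [357.4, 324.4, 231.1]
tool_rot: [[-0.957, 0.289, 0.0], [0.289, 0.957, 0.0], [-0.0, 0.0, -1.0]]
force: [0.7, 0.3, 0.7]
opening: 0.999
gripper_force: 0.0
```

```bash
python3 -m pendant '[1,0.028,-0.021,0,0,0,-0.115,1,0.028,-0.021,0,0,0,-0.115,1,0.028,-0.021,0,0,0,-0.115,1,0.028,-0.021,0,0,0,0,1,0.028,-0.021,-0.015,0,0,0,1,0.028,-0.021,-0.015,0,0,0,1,0,0,0,0,0,0,1,0,0,0,0,0,0]'
python3 - <<'E'
from h import *
w=snap('wrist');save(w,'w1.png');print(read_state()['eef_pos'])
E
```

```text
time: 1.48
eef_pos: [525.0, 198.8, 199.3]
tool_rot: [[-0.801, 0.599, -0.004], [0.599, 0.801, -0.001], [0.003, -0.003, -1.0]]
force: [-0.5, 0.6, -0.6]
opening: 1.003
gripper_force: 0.0
[524.69418277 199.78074668 200.40385095]
```

View pics/w1.png

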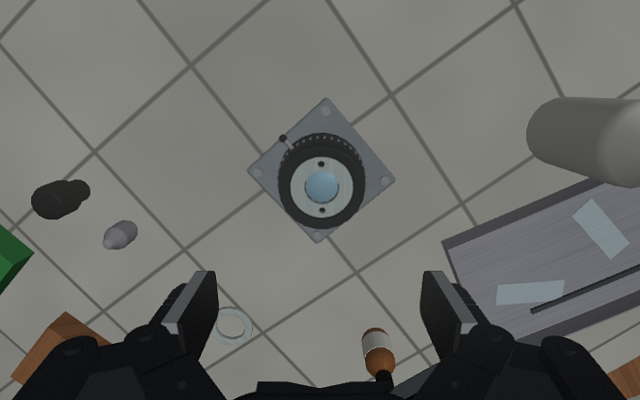

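The wrist view shows the ring's holes clearly at (321,164) and (322,210), nearly in line with the tool's x axis.

```bash
python3 - <<'E'
from h import *
w=load('wrist');g=cv2.cvtColor(w['pixels'],cv2.COLOR_RGB2GRAY).astype(float)
P=[]
for u,v in((321,164),(322,210)):
    p=g[v-5:v+6,u-5:u+6];k=np.clip(np.percentile(p,70)-20-p,0,None);y,x=np.mgrid[v-5:v+6,u-5:u+6]
    c=(k*x).sum()/k.sum(),(k*y).sum()/k.sum();P.append(atz(w,*c,55)[:2]);print(c,P[-1])
d=P[0]-P[1];print(np.mean(P,0),np.linalg.norm(d),np.degrees(np.arctan2(d[1],d[0])))
C=np.array([dep(w,*p) for p in((326,97),(395,179),(317,243),(247,171))]);print(C)
C=np.array([atz(w,*p,10)[:2] for p in((326,97),(395,179),(317,243),(247,171))]);print(C.mean(0),cv2.minAreaRect(C.astype(np.float32)))
E
python3 -m pendant '[1,0,-0.038,0,0,0,-0.11,1,0,-0.038,0,0,0,-0.11,1,0,-0.038,0,0,0,-0.11,1,0,-0.038,0,0,0,-0.11,1,0,-0.038,0,0,0,-0.11,1,0,-0.038,0,0,0,-0.11,1,0,-0.038,0,0,0,-0.1,1,0,-0.038,0,0,0,0]'
python3 -m pendant '[1,-0.003,-0.038,0,0,0,0,1,-0.003,-0.036,0,0,0,0,1,0,0,0,0,0,0,1,0,0,0,0,0,0]'
python3 - <<'E'
from h import *
w=snap('wrist');save(w,'w2.png');print(read_state()['eef_pos'],read_state()['tool_rot'])
E
```

```text
(np.float64(320.82537313432834), np.float64(163.59850746268657)) [507.44111826 213.75813195]
(np.float64(321.82846003898635), np.float64(209.66536712150747)) [539.97065561 190.60595727]
[523.70588693 202.18204461] 39.92735894818052 144.55948622962936
[[ 4.68902864e+02  2.48672669e+02 -5.32807783e-01]
 [ 5.72451065e+02  2.57162982e+02  8.84175243e-01]
 [ 5.82128499e+02  1.53338248e+02 -1.14585475e+00]
 [ 4.78163729e+02  1.47219225e+02  8.67576079e+00]]
[523.60932771 202.37996669] ((523.4349975585938, 202.46505737304688), (101.15379333496094, 101.44795989990234), 4.9598870277404785)
time: 2.2
eef_pos: [524.8, -104.1, 202.6]
tool_rot: [[-0.17, 0.985, 0.002], [0.985, 0.17, -0.0], [-0.001, 0.002, -1.0]]
force: [0.6, 0.6, -0.3]
opening: 1.005
gripper_force: 0.0
time: 2.53
eef_pos: [519.0, -178.1, 202.2]
tool_rot: [[-0.17, 0.986, 0.001], [0.986, 0.17, 0.0], [-0.0, 0.001, -1.0]]
force: [0.1, 0.8, -0.5]
opening: 0.999
gripper_force: 0.0
[ 519.09199823 -176.97461366  202.02183258] [[-1.71314406e-01  9.85215804e-01  1.09253830e-03]
 [ 9.85216405e-01  1.71314194e-01  2.85275156e-04]
 [ 9.38902737e-05  1.12525840e-03 -9.99999362e-01]]
```

View pics/w2.png

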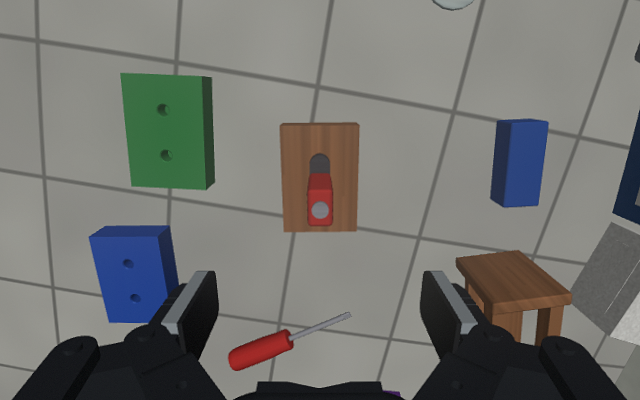

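The wooden stand is centred at about (320,178), with the spanner handle's top at about (320,210) and the crossbar at (320,162). The fingers straddle it symmetrically.

```bash
python3 - <<'E'
from h import *
w=load('wrist')
S=np.array([atz(w,*p,30)[:2] for p in((281,124),(358,124),(357,231),(284,231))]);print(S.mean(0),cv2.minAreaRect(S.astype(np.float32)))
H=np.array([atz(w,*p,110)[:2] for p in((308,195),(331,195),(332,225),(308,225))]);print('handle top',H.mean(0),cv2.minAreaRect(H.astype(np.float32)))
print(atz(w,320,210,110),dep(w,320,210),atz(w,320,154,27.5))
E
```

```text
[ 519.53616693 -176.2087005 ] ((520.0820922851562, -176.10153198242188), (69.92506408691406, 100.51805114746094), 9.705174446105957)
handle top [ 519.22717929 -178.13255217] ((519.418212890625, -178.09886169433594), (17.046947479248047, 22.20661735534668), 9.708769798278809)
[ 519.3701762  -177.95102719  110.        ] [ 519.21859265 -177.1499429   112.38877427] [ 515.52290798 -153.12767755   27.5       ]
```

```bash
python3 -m pendant '[0.2,0.0005,0,-0.03,0,0,0,0.2,0,0,-0.035,0,0,0,0.2,0,0,-0.035,0,0,0,0.2,0,0,-0.03,0,0,0,0.2,0,0,-0.007,0,0,0,0.2,0,0,0,0,0,0,-0.3,0,0,0,0,0,0,-1,0,0,0,0,0,0]' 50
python3 -m pendant '[-1,0,0,0,0,0,0,-1,0,0,0,0,0,0,-1,0,0,0,0,0,0,-1,0,0,0,0,0,0,-1,0,0,0,0,0,0,-1,0,0,0,0,0,0]' 80
```

```text
time: 3.25
eef_pos: [521.5, -177.9, 67.2]
tool_rot: [[-0.172, 0.985, 0.004], [0.985, 0.172, -0.002], [-0.003, 0.004, -1.0]]
force: [0.2, 0.1, 0.4]
opening: 0.329
gripper_force: 0.0
time: 3.75
eef_pos: [521.4, -178.4, 67.2]
tool_rot: [[-0.171, 0.985, 0.004], [0.985, 0.171, -0.001], [-0.002, 0.004, -1.0]]
force: [-0.8, 1.9, 6.3]
opening: 0.197
gripper_force: 78.7
```

```bash
python3 -m pendant '[-1,0,0,0.015,0,0,0,-1,0,0,0.025,0,0,0,-1,0,0,0.035,0,0,0,-1,0,0,0.035,0,0,0,-1,0,0.035,0,0,0,0,-1,0,0.038,0,0,0,0,-1,0,0.038,0,0,0,0.111,-1,0,0.038,0,0,0,0.111]'
python3 -m pendant '[-1,0.002,0.038,0,0,0,0.111,-1,0.002,0.038,0,0,0,0.111,-1,0,0.038,0,0,0,0.111,-1,0,0.038,0,0,0,0.111,-1,0,0.038,0,0,0,0.111,-1,0,0.038,0,0,0,0,-1,0,0.006,0,0,0,0,-1,0,0,0,0,0,0]'
python3 - <<'E'
from h import *
w=snap('wrist');save(w,'w3.png');s=read_state();print(s['eef_pos'],s['tool_rot'],s['force'],s['moment'])
E
```

```text
time: 4.42
eef_pos: [519.3, -27.7, 175.1]
tool_rot: [[-0.387, 0.922, 0.001], [0.922, 0.387, -0.0], [-0.001, 0.001, -1.0]]
force: [0.7, 0.6, -1.5]
opening: 0.203
gripper_force: 78.2
time: 5.08
eef_pos: [523.1, 207.1, 174.5]
tool_rot: [[-0.815, 0.58, 0.0], [0.58, 0.815, 0.0], [-0.0, 0.0, -1.0]]
force: [-0.4, -0.4, -1.5]
opening: 0.201
gripper_force: 78.5
[523.25721448 205.5651433  174.31208785] [[-8.13834503e-01  5.81096718e-01 -7.62791308e-05]
 [ 5.81096597e-01  8.13834233e-01 -7.65757913e-04]
 [-3.82900842e-04 -6.67525754e-04 -9.99999704e-01]] [-0.82690801 -1.13403644 -1.36942473] [ 0.00635814  0.04536633 -0.01593455]
```

View pics/w3.png

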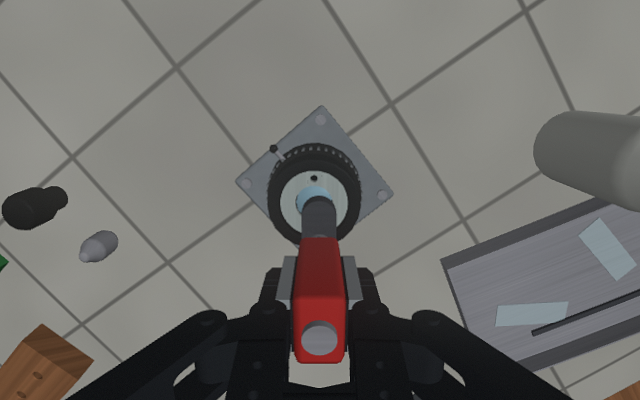

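The spanner is held straight: handle top at (319,338), crossbar's near end at about (318,200), and the visible ring hole at (314,178). I'll crop closer to get the relative offset.

```bash
python3 - <<'E'
from h import *
w=load('wrist');save(w,'w3c.png',(265,160,365,250),6)
E
```

```text
(no output)
```

View pics/w3c.png

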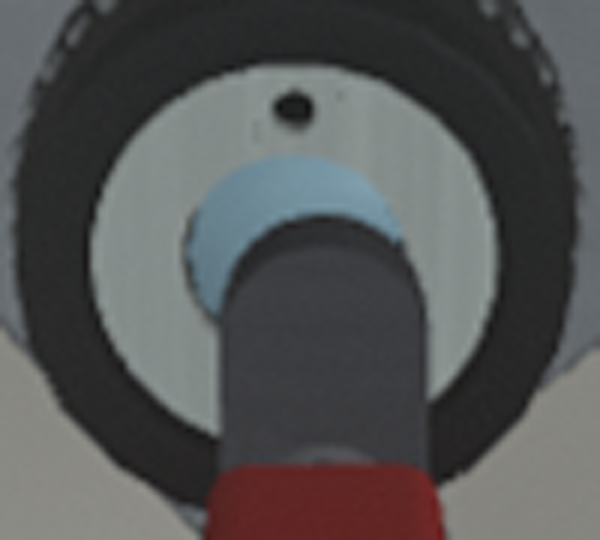

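```bash
python3 - <<'E'
from h import *
w=load('wrist');R=np.array([[-.8144,.5803,0],[.5803,.8144,0],[0,0,-1]]);T=np.array([523.2,206.,174.4])
q=lambda x,y:(265+(x+.5)/6-.5,160+(y+.5)/6-.5)
t=lambda u,v,z:(R.T@(atz(w,u,v,z)-T))[:2].round(2)
zt=T[2]-49.5
print('apex top',t(*q(325,245),zt+22.5),'apex bot',t(*q(325,215),zt+12.5))
print('sides',t(*q(221,340),zt+22.5),t(*q(428,340),zt+22.5))
print('handle top',[t(u,v,zt+92.5) for u,v in((319.5,338),(296,362),(344,362))])
h=atz(w,*q(295,108),55);print('hole',h,R.T@(h-T))
# ring outer (recess) ellipse at z=55: left/right/top extents
print('ring L R top',t(*q(90,245),55),t(*q(498,245),55),t(*q(292,64),55))
E
```

```text
apex top [28.23  1.01] apex bot [27.88  1.01]
sides [19.77 -7.81] [19.78  9.76]
handle top [array([1.  , 1.25]), array([-9.27, -6.98]), array([-9.27,  9.86])]
hole [507.31783132 213.95953118  55.        ] [ 17.55335411  -2.73418029 119.4       ]
ring L R top [ -0.61 -29.29] [-0.59 23.42] [23.23 -3.09]
```

```bash
python3 -m pendant '[-1,0.0017,-0.0058,-0.02,0,0,0,-1,0,0,-0.025,0,0,0,-1,0,0,-0.015,0,0,0,-1,0,0,-0.005,0,0,0,-1,0,0,-0.001,0,0,0,-1,0,0,0,0,0,0,-1,0,0,0,0,0,0]'
```

```text
time: 5.72
eef_pos: [526.3, 199.0, 109.9]
tool_rot: [[-0.812, 0.583, 0.003], [0.583, 0.812, 0.0], [-0.002, 0.002, -1.0]]
force: [-0.1, -0.0, -0.8]
opening: 0.204
gripper_force: 78.6
```

```bash
python3 -m pendant '[-1,0,0,-0.001,0,0,0,-1,0,0,-0.001,0,0,0,-1,0,0,-0.001,0,0,0,-1,0,0,0,0,0,0]'; python3 -c "
from h import *
s=read_state();print(s['force'],s['moment'])"
```

```text
time: 6.05
eef_pos: [525.2, 199.5, 105.5]
tool_rot: [[-0.813, 0.582, 0.0], [0.582, 0.813, 0.0], [-0.0, 0.0, -1.0]]
force: [0.1, -0.6, -1.7]
opening: 0.201
gripper_force: 78.6
[ 0.06728508 -0.57202907 -1.72133959] [ 0.03244322 -0.03181307  0.01257417]
```

```bash
for i in 1 ; do python3 -m pendant '[-1,0,0,-0.001,0,0,0,-1,0,0,-0.0005,0,0,0,-1,0,0,0,0,0,0]'|egrep 'eef|force'; done; python3 -m pendant '[-1,0,0,-0.0005,0,0,0,-1,0,0,-0.0005,0,0,0,-1,0,0,0,0,0,0]'|egrep 'eef|force'
```

```text
eef_pos: [525.1, 199.5, 103.6]
force: [0.3, 0.8, -2.0]
gripper_force: 78.6
eef_pos: [525.3, 199.6, 102.8]
force: [0.4, 0.8, -0.8]
gripper_force: 78.6
```

```bash
python3 -m pendant '[-1,0,0,-0.0005,0,0,0,-1,0,0,-0.0005,0,0,0,-1,0,0,0,0,0,0]'|egrep 'eef|force'; python3 -m pendant '[-1,0,0,-0.0005,0,0,0,-1,0,0,-0.0005,0,0,0,-1,0,0,0,0,0,0]'|egrep 'eef|force'
```

```text
eef_pos: [525.3, 199.6, 101.9]
force: [0.4, 1.2, -1.5]
gripper_force: 78.7
eef_pos: [525.3, 199.6, 100.9]
force: [0.9, 2.2, -0.4]
gripper_force: 78.8
```

```bash
python3 -c "
from h import *
s=read_state();print(s['force'],s['moment'])"
```

```text
[ 0.93580929  2.18851089 -0.446341  ] [ 0.41236693 -0.11850623 -0.00581321]
```

```bash
cat > m.py <<'E'
from h import *
s=read_state();R=s['tool_rot'];print(s['time'],s['eef_pos'].round(2),'F',s['force'].round(2),'M',s['moment'].round(3),'yaw y',np.degrees(np.arctan2(R[1,1],R[0,1])).round(2))
E
python3 -m pendant '[-1,0.0002,0.0004,0,0,0,0,-1,0,0,0,0,0,0,-1,0,0,0,0,0,0]'>/dev/null; python3 m.py
python3 -m pendant '[-1,0,0,0,0,0,-0.03,-1,0,0,0,0,0,-0.03,-1,0,0,0,0,0,0,-1,0,0,0,0,0,0]'>/dev/null; python3 m.py
```

```text
7.3 [525.35 199.73 100.74] F [ 0.21  1.21 -0.65] M [ 0.187 -0.025 -0.005] yaw y 54.37
7.6333 [525.59 200.01 100.83] F [ 1.68  2.65 -2.09] M [ 0.578 -0.251  0.046] yaw y 50.98
```

```bash
python3 -m pendant '[-1,0.0004,0.0006,-0.0005,0,0,-0.03,-1,0,0,0,0,0,-0.03,-1,0,0,0,0,0,0,-1,0,0,0,0,0,0]'>/dev/null; python3 m.py
python3 -m pendant '[-1,0,0,0,0,0,-0.03,-1,0,0,0,0,0,-0.03,-1,0,0,0,0,0,0,-1,0,0,0,0,0,0]'>/dev/null; python3 m.py
```

```text
7.9667 [525.76 200.25 100.49] F [0.06 0.51 0.37] M [0.196 0.059 0.012] yaw y 47.57
8.3 [525.68 200.25 100.31] F [ 0.04  0.7  -0.21] M [0.129 0.107 0.051] yaw y 44.14
```

```bash
python3 -m pendant '[-1,0,0.0002,0,0,0,-0.03,-1,0,0,0,0,0,-0.03,-1,0,0,0,0,0,0]'>/dev/null; python3 m.py
python3 -m pendant '[-1,0,0,0,0,0,-0.03,-1,0,0,0,0,0,-0.03,-1,0,0,0,0,0,0]'>/dev/null; python3 m.py
```

```text
8.55 [525.69 200.31 100.3 ] F [-0.12 -0.17  0.68] M [0.005 0.149 0.005] yaw y 40.66
8.8 [525.61 200.31 100.18] F [-0.97 -0.38  1.12] M [-0.047  0.191  0.069] yaw y 37.24
```

```bash
python3 -c "
from h import *
w=snap('wrist');save(w,'w4.png',(220,150,420,300),4)"
```

```text
(no output)
```

View pics/w4.png

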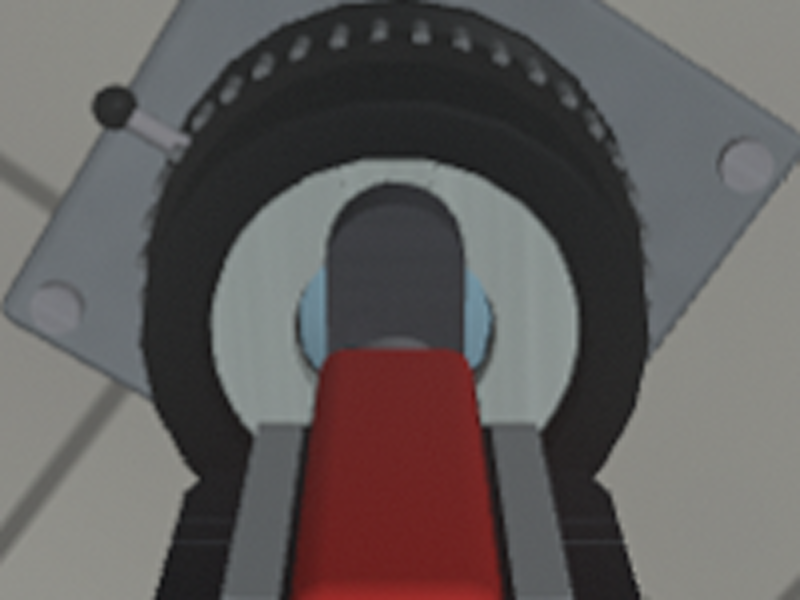

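No hole is uncovered. The two little marks beside the hole, now at crop (340,182) and (430,182), still straddle the crossbar, so the ring is turning with the pins.

```bash
for k in 1 2; do :; done
python3 -m pendant '[-1,-0.0003,-0.0001,0.0003,0,0,-0.03,-1,0,0,0,0,0,-0.03,-1,0,0,0,0,0,0]'>/dev/null; python3 m.py
python3 -m pendant '[-1,0,0,0,0,0,-0.03,-1,0,0,0,0,0,-0.03,-1,0,0,0,0,0,0]'>/dev/null; python3 m.py
python3 -m pendant '[-1,0,0,0,0,0,0,-1,0,0,0,0,0,0,-1,0,0,0,0,0,0]'>/dev/null; python3 m.py
```

```text
9.1 [525.39 200.28 100.21] F [ 0.61 -0.67 -2.14] M [-0.065 -0.058  0.064] yaw y 33.8
9.35 [525.36 200.26 100.23] F [-0.34 -0.82 -1.68] M [-0.096 -0.101  0.074] yaw y 30.38
9.6 [525.32 200.34 100.29] F [ 0.53 -1.12 -3.12] M [-0.185 -0.112  0.038] yaw y 30.36
```

```bash

python3 -m pendant '[-1,0,-0.0003,-0.0002,0,0,-0.03,-1,0,0,0,0,0,-0.03,-1,0,0,0,0,0,0]'>/dev/null; python3 m.py
python3 -m pendant '[-1,0,0,0,0,0,-0.03,-1,0,0,0,0,0,-0.03,-1,0,0,0,0,0,0]'>/dev/null; python3 m.py
python3 -m pendant '[-1,0,0,0,0,0,-0.03,-1,0,0,0,0,0,-0.03,-1,0,0,0,0,0,0]'>/dev/null; python3 m.py
```

```text
9.85 [525.34 200.19 100.28] F [-0.39 -0.54 -2.14] M [-0.105 -0.05   0.003] yaw y 26.88
10.1 [525.28 200.17 100.25] F [ 0.49 -0.65 -1.94] M [-0.076  0.074  0.049] yaw y 23.47
10.35 [525.26 200.13 100.26] F [-0.13 -1.13 -2.02] M [-0.117  0.149  0.129] yaw y 20.05
```

```bash

python3 -m pendant '[-1,0,-0.0002,0,0,0,-0.03,-1,0,0,0,0,0,0]'>/dev/null; python3 m.py
python3 -m pendant '[-1,0,0,0,0,0,0]'>/dev/null; python3 m.py
python3 -m pendant '[-1,0,0,0,0,0,-0.03,-1,0,0,0,0,0,0]'>/dev/null; python3 m.py
python3 -m pendant '[-1,0,0,0,0,0,0]'>/dev/null; python3 m.py
```

```text
10.5167 [525.22 200.06 100.26] F [-0.16 -0.87 -1.51] M [-0.055  0.101  0.113] yaw y 18.35
10.6 [525.24 200.03 100.24] F [-0.42  0.58 -1.93] M [-0.058  0.127  0.084] yaw y 18.38
10.7667 [525.26 200.03 100.27] F [-1.22 -0.57 -1.71] M [-0.073  0.176  0.027] yaw y 16.61
10.85 [525.27 200.02 100.27] F [-0.11  0.64 -0.86] M [-0.069  0.241  0.054] yaw y 16.64
```

```bash

python3 -m pendant '[-1,-0.0002,0,0,0,0,-0.03,-1,0,0,0,0,0,0]'>/dev/null; python3 m.py
python3 -m pendant '[-1,0,0,0,0,0,-0.03,-1,0,0,0,0,0,0]'>/dev/null; python3 m.py
python3 -m pendant '[-1,0,0,0,0,0,0]'>/dev/null; python3 m.py
python3 -m pendant '[-1,0,0,0,0,0,-0.03,-1,0,0,0,0,0,0]'>/dev/null; python3 m.py
python3 -m pendant '[-1,0,0,0,0,0,0]'>/dev/null; python3 m.py
```

```text
11.0167 [525.17 200.01 100.3 ] F [-0.93 -0.87 -3.03] M [0.002 0.154 0.043] yaw y 14.88
11.1833 [525.17 199.99 100.29] F [-0.48 -0.61 -2.75] M [-0.043  0.203  0.105] yaw y 13.17
11.2667 [525.17 200.01 100.3 ] F [-0.42 -0.43 -2.67] M [-0.015  0.155  0.085] yaw y 13.21
11.4333 [525.14 199.99 100.27] F [-0.48 -0.01 -2.5 ] M [-0.044  0.273  0.089] yaw y 11.44
11.5167 [525.14 199.96 100.27] F [-1.37 -0.49 -2.06] M [-0.036  0.249  0.065] yaw y 11.48
```

```bash

python3 -m pendant '[-1,-0.0003,0,0,0,0,-0.03,-1,0,0,0,0,0,0]'>/dev/null; python3 m.py
python3 -m pendant '[-1,0,0,0,0,0,0]'>/dev/null; python3 m.py
python3 -m pendant '[-1,0,0,0,0,0,-0.03,-1,0,0,0,0,0,0]'>/dev/null; python3 m.py
python3 -m pendant '[-1,0,0,0,0,0,0]'>/dev/null; python3 m.py
python3 -m pendant '[-1,0,0,0,0,0,-0.02,-1,0,0,0,0,0,0]'>/dev/null; python3 m.py
python3 -m pendant '[-1,0,0,0,0,0,0]'>/dev/null; python3 m.py
```

```text
11.6833 [525.03 199.98 100.34] F [-0.31  0.08 -3.49] M [-0.041  0.139  0.055] yaw y 9.72
11.7667 [525.01 199.97 100.32] F [-0.04 -0.23 -3.65] M [-0.109  0.082  0.034] yaw y 9.76
11.9333 [524.97 199.96 100.3 ] F [-0.34 -0.23 -3.16] M [-0.047  0.107  0.198] yaw y 8.01
12.0167 [524.98 199.96 100.33] F [ 0.56 -0.46 -3.01] M [-0.073  0.095  0.135] yaw y 8.04
12.1833 [524.96 199.98 100.34] F [-0.2  -0.84 -4.1 ] M [-0.056  0.042  0.192] yaw y 6.81
12.2667 [524.95 199.96 100.33] F [-0.28 -1.22 -3.67] M [-0.083  0.077  0.164] yaw y 6.84
```

```bash

python3 -m pendant '[-1,0,0,0,0,0,-0.02,-1,0,0,0,0,0,0]'>/dev/null; python3 m.py
python3 -m pendant '[-1,0,0,0,0,0,0]'>/dev/null; python3 m.py
python3 -m pendant '[-1,0,0,0,0,0,-0.02,-1,0,0,0,0,0,0]'>/dev/null; python3 m.py
python3 -m pendant '[-1,0,0,0,0,0,0]'>/dev/null; python3 m.py
python3 -m pendant '[-1,0,0,0,0,0,0]'>/dev/null; python3 m.py
```

```text
12.4333 [524.92 200.   100.33] F [ 0.47 -0.88 -3.61] M [-0.107  0.004  0.191] yaw y 5.63
12.5167 [524.94 199.97 100.34] F [-0.61  1.01 -3.87] M [-0.131  0.059  0.232] yaw y 5.68
12.6833 [524.92 199.96 100.32] F [-0.61 -0.22 -3.64] M [-0.137  0.115  0.253] yaw y 4.47
12.7667 [524.95 199.97 100.36] F [-1.09 -0.18 -3.96] M [-0.062  0.108  0.256] yaw y 4.52
12.85 [524.92 199.98 100.34] F [-0.6  -0.39 -3.7 ] M [-0.091  0.121  0.236] yaw y 4.53
```

```bash

python3 -m pendant '[-1,0,0,0,0,0,-0.03,-1,0,0,0,0,0,0]'>/dev/null; python3 m.py
python3 -m pendant '[-1,0,0,0,0,0,0]'>/dev/null; python3 m.py
python3 -m pendant '[-1,0,0,0,0,0,0]'>/dev/null; python3 m.py
```

```text
13.0167 [524.89 199.98 100.34] F [-1.04 -0.39 -3.89] M [-0.129  0.196  0.243] yaw y 2.79
13.1 [524.9  199.98 100.35] F [-0.7   0.2  -2.42] M [-0.04   0.135  0.263] yaw y 2.85
13.1833 [524.92 199.97 100.37] F [-0.11 -0.2  -3.85] M [-0.194  0.16   0.247] yaw y 2.84
```

```bash

python3 -m pendant '[-1,0,0,0,0,0,0.02,-1,0,0,0,0,0,0.02,-1,0,0,0,0,0,0]'>/dev/null; python3 m.py
python3 -m pendant '[-1,0,0,0,0,0,0.01,-1,0,0,0,0,0,0]'>/dev/null; python3 m.py
python3 -m pendant '[-1,0,0,0.002,0,0,0,-1,0,0,0.003,0,0,0,-1,0,0,0.005,0,0,0,-1,0,0,0.02,0,0,0,-1,0,0,0.03,0,0,0,-1,0,0,0.03,0,0,0,-1,0,0,0,0,0,0]'>/dev/null; python3 m.py
```

```text
13.4333 [525.3  200.19 100.83] F [-0.62  0.36 -2.15] M [-0.01   0.169 -0.038] yaw y 5.15
13.6 [525.39 200.17 100.82] F [-0.51  1.45 -1.55] M [0.009 0.044 0.013] yaw y 5.69
14.1833 [529.04 201.   198.94] F [ 0.67  0.43 -0.14] M [ 0.029 -0.048 -0.019] yaw y 5.67
```

```bash

python3 -m pendant '[-1,0,-0.037,0,0,0,0.072,-1,0,-0.037,0,0,0,0,-1,0,-0.037,0,0,0,0,-1,0,-0.037,0,0,0,0,-1,0,-0.037,0,0,0,0,-1,0,-0.037,0,0,0,0,-1,0,-0.037,0,0,0,0,-1,0,-0.037,0,0,0,0]'>/dev/null
python3 -m pendant '[-1,-0.003,-0.037,0,0,0,0,-1,-0.003,-0.037,0,0,0,0,-1,0,0,0,0,0,0,-1,0,0,0,0,0,0]'>/dev/null
for i in 1 2 3 4; do python3 m.py; python3 -m pendant '[-1,0,0,0,0,0,0]'>/dev/null; done
python3 -c "
from h import *
w=snap('wrist');save(w,'w5.png')"
```

```text
15.1833 [ 518.68 -171.67  190.29] F [-0.15  0.68 -0.38] M [ 0.061 -0.016  0.033] yaw y 9.58
15.2667 [ 518.88 -169.74  190.17] F [-0.13  0.33 -1.37] M [ 0.02   0.042 -0.015] yaw y 9.77
15.35 [ 519.04 -168.93  190.21] F [-0.59 -0.05 -1.62] M [-0.064 -0.004 -0.032] yaw y 9.87
15.4333 [ 519.12 -168.71  190.3 ] F [-0.26 -0.37 -1.24] M [-0.027  0.028  0.072] yaw y 9.91
```

View pics/w5.png

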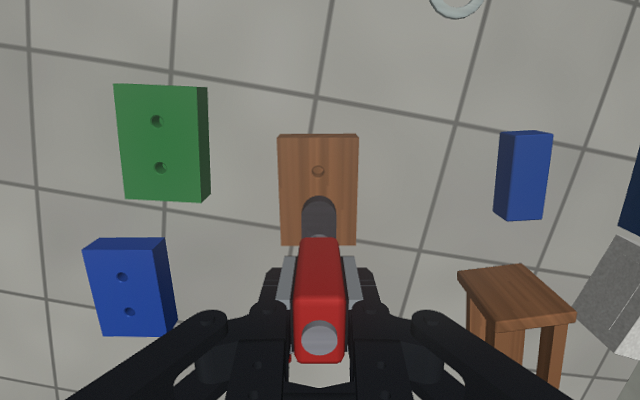

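The stand's free hole is at (318,171), and the crossbar's near end is at about (319,197).

```bash
python3 - <<'E'
from h import *
w=load('wrist');s=read_state();T=np.array([519.1,-168.7,190.3]);a=np.radians(9.9)
R=np.array([[-np.sin(a),np.cos(a),0],[np.cos(a),np.sin(a),0],[0,0,-1]])
t=lambda u,v,z:(R.T@(atz(w,u,v,z)-T))[:2].round(2)
print('apex',t(319,197.5,T[2]-27),'hole',t(318,171,30),'corners',[t(*p,30) for p in((278,134),(358,134),(357,245),(280,245))])
d=R[:2,:2]@(t(318,171,30)-np.array([22.3,1.0]));print('shift',d)
E
```

```text
apex [28.76 -0.47] hole [12.64 -1.16] corners [array([ 44.64, -34.98]), array([44.63, 32.72]), array([-57.86,  35.24]), array([-57.83, -36.71])]
shift [-0.46700104 -9.88752295]
```

```bash

python3 -m pendant '[-1,0.0005,-0.0095,-0.02,0,0,0,-1,0,0,-0.03,0,0,0,-1,0,0,-0.03,0,0,0,-1,0,0,-0.02,0,0,0,-1,0,0,-0.006,0,0,0,-1,0,0,0,0,0,0,-1,0,0,0,0,0,0,-1,0,0,0,0,0,0]'>/dev/null;python3 m.py
python3 -m pendant '[-1,0,0,0,0,0,0,-1,0,0,0,0,0,0,-1,0,0,0,0,0,0]'>/dev/null;python3 m.py
```

```text
16.2333 [ 521.   -180.02   86.66] F [ 0.87 -0.15 -0.77] M [0.042 0.009 0.003] yaw y 9.82
16.4833 [ 520.17 -179.85   85.63] F [ 0.22  0.32 -2.01] M [0.059 0.003 0.001] yaw y 9.8
```

```bash

python3 -m pendant '[-1,0,0,-0.002,0,0,0,-1,0,0,-0.002,0,0,0,-1,0,0,-0.002,0,0,0,-1,0,0,0,0,0,0,-1,0,0,0,0,0,0]'>/dev/null;python3 m.py
```

```text
16.9 [ 519.2  -179.38   77.94] F [-0.06 -0.05 -1.46] M [-0.016 -0.003 -0.022] yaw y 9.79
```

```bash

python3 -m pendant '[-1,0,0.0007,-0.002,0,0,0,-1,0,0,-0.002,0,0,0,-1,0,0,-0.002,0,0,0,-1,0,0,-0.002,0,0,0,-1,0,0,0,0,0,0,-1,0,0,0,0,0,0]'>/dev/null;python3 m.py
python3 -m pendant '[-1,0,0,-0.001,0,0,0,-1,0,0,0,0,0,0,-1,0,0,0,0,0,0]'>/dev/null;python3 m.py
python3 -m pendant '[-1,0,0,-0.001,0,0,0,-1,0,0,0,0,0,0,-1,0,0,0,0,0,0]'>/dev/null;python3 m.py
```

```text
17.4 [ 519.32 -178.73   70.11] F [ 0.5   0.48 -2.44] M [ 0.011 -0.019  0.034] yaw y 9.8
17.65 [ 519.51 -178.81   69.44] F [ 0.2  0.2 -1.5] M [-0.04   0.021 -0.013] yaw y 9.8
17.9 [ 519.44 -178.78   68.35] F [-0.08  0.06 -1.5 ] M [-0.038 -0.03  -0.02 ] yaw y 9.8
```

```bash

python3 -m pendant '[-1,0,0,-0.001,0,0,0,-1,0,0,0,0,0,0,-1,0,0,0,0,0,0]'>/dev/null;python3 m.py
python3 -m pendant '[-1,0,0,-0.0007,0,0,0,-1,0,0,0,0,0,0,-1,0,0,0,0,0,0]'>/dev/null;python3 m.py
```

```text
18.15 [ 519.49 -178.81   67.42] F [ 0.07 -0.33 -1.18] M [ 0.015 -0.014  0.068] yaw y 9.8
18.4 [ 519.54 -178.84   67.26] F [-1.71  0.44  4.16] M [0.198 0.498 0.025] yaw y 9.8
```

```bash

python3 -m pendant '[0.2,0,0,0,0,0,0,0.2,0,0,0,0,0,0,0.2,0,0,0,0,0,0,0.2,0,0,0,0,0,0,0.2,0,0,0,0,0,0]';python3 m.py
python3 -m pendant '[0.2,0,0,0.01,0,0,0,0.2,0,0,0.03,0,0,0,0.2,0,0,0.04,0,0,0,0.2,0,0,0.04,0,0,0,0.2,0,0,0.02,0,0,0,0.2,0,0,0,0,0,0,0.2,0,0,0,0,0,0]'
python3 - <<'E'
from h import *
w=snap('wrist');p=w['pixels'][:,:,::-1][90:270,240:400]
import cv2
t=vision.get_image('top')['pixels'][:,:,::-1][190:245,215:275]
a=cv2.resize(p,None,fx=2.5,fy=2.5,interpolation=2);b=cv2.resize(t,(390,450),interpolation=2)
cv2.imwrite('pics/end.png',np.hstack([a,b]))
E
```

```text
time: 18.82
eef_pos: [519.5, -178.8, 66.6]
tool_rot: [[-0.17, 0.985, 0.0], [0.985, 0.17, -0.0], [-0.0, 0.0, -1.0]]
force: [0.2, 0.0, -1.1]
opening: 0.593
gripper_force: 0.0
18.8167 [ 519.51 -178.81   66.6 ] F [ 0.2   0.05 -1.12] M [ 0.086 -0.057 -0.033] yaw y 9.8
time: 19.4
eef_pos: [520.5, -179.3, 209.5]
tool_rot: [[-0.17, 0.985, 0.004], [0.985, 0.17, -0.002], [-0.003, 0.004, -1.0]]
force: [-0.4, -0.4, -0.3]
opening: 0.6
gripper_force: 0.0
```

View pics/end.png

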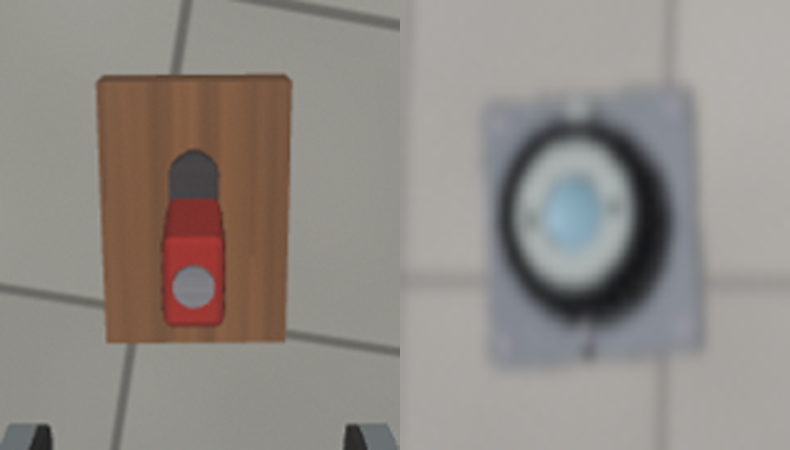

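The spanner stands upright and seated in the wooden stand, and the ring's holes are now at about (530,218) and (613,208), turned as intended.

```bash
python3 -c "
from rig import workorder
print(workorder.sign_off())"
```

```text
the job is handed in; nothing more can be done
None
```

The retaining ring is nipped up about 0.1 rad past lens contact (estimated; torque rose about 0.18 N m over the free run), the spanner is back in its wooden stand, nothing else was moved, and the job was handed in after about 19.5 s on the robot's clock.

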